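# Sweep the stray bottle caps into the catch tray

### The job

Clear the bench after bottle filling: with the closed fingers, sweep the three blue bottle caps along the bench top into the catch tray through its open side, until each lies flat and wholly inside. Slide them only, never lift or tip one, and leave the small red cap, the two vials and everything else on the bench where they stand.

Things in the scene. Friction and masses are not known exactly. Their poses are not given: they have to be found in the camera images.
- tray: catch tray fixed to the bench: three aluminium walls 30 mm high, 5 mm thick, round a white film floor flush with the bench (no sill); its own -y side, marked by a green strip, is open. Inside 220 mm along x (faces at +-110 mm), 120 mm along y (back face at +60, open edge at -60 mm). Origin: centre of the floor, z up. It stands on the robot's left, its mouth faces right (-y), turned up to 0.25 rad.
- cap_a: bottle screw cap of saturated blue plastic, ribbed side, 45 mm diameter, 25 mm high, about 30 g, lying loose on the bench with its closed top up; one of three alike. Origin: centre of its underside, z up. It slides on the bench when pushed low on its side; it does not roll. A straight slide into the tray is clear once any blue cap nearer the tray is in.
- cap_b: bottle screw cap of saturated blue plastic, ribbed side, 45 mm diameter, 25 mm high, about 30 g, lying loose on the bench with its closed top up; one of three alike. Origin: centre of its underside, z up. It slides on the bench when pushed low on its side; it does not roll. A straight slide into the tray is clear once any blue cap nearer the tray is in.
- cap_c: bottle screw cap of saturated blue plastic, ribbed side, 45 mm diameter, 25 mm high, about 30 g, lying loose on the bench with its closed top up; one of three alike. Origin: centre of its underside, z up. It slides on the bench when pushed low on its side; it does not roll. A straight slide into the tray is clear once any blue cap nearer the tray is in.
- red_cap: small red ribbed screw cap, 30 mm diameter, 20 mm high, loose, to be left alone. Origin: centre of its underside.
- amber_vial: amber glass vial with yellow cap, 24 mm diameter, 46 mm high, standing loose, to be left alone. Origin: centre of its underside.
- clear_vial: pale glass vial with white cap, 24 mm diameter, 46 mm high, standing loose, to be left alone. Origin: centre of its underside.
- beaker: open glass beaker, 60 mm diameter, 50 mm high, standing loose beyond the work, to be left alone. Origin: centre of its underside.
- jar: glass jar with orange cap, 54 mm diameter, 50 mm high, standing loose beyond the work, to be left alone. Origin: centre of its underside.
- spatula: hand spatula with wooden handle and flat steel blade, 180 mm long, lying on the bench to the right of the work, to be left alone. Origin: under the middle of the tool, its x axis along the tool.

How it is judged:
By the outcome, as a careful person would: the job done as asked, in the order asked, and still so for the second after the job is handed in, with the robot touching nothing.
It also fails if it takes over 64 s, if anything falls off the work surface, if the arm or the gripper's body presses on something with over 40 N, if the wrist force passes 120 N, or if a joint passes its speed limit or range.

### The arm

A 6-joint arm with a two-finger parallel gripper is mounted at the origin on the work surface. World frame = base frame: x ahead of the robot, y to its left, z up, the work surface at z = 0. Lengths are in mm, angles in degrees, forces in N, time in s.
With the tool pointing down it reaches from about 275 to 775 mm from the base axis. Payload 14.6 kg.
Tool frame: the origin (TCP) lies on the front face of the gripper's body, between the roots of the fingers; the fingertips stand 73 mm ahead of it and the grasp point (between the pads) lies 54 mm ahead of it (bot.grasp_offset is the distance from the TCP to the grasp point, in mm); z points along the fingers, y is the line along which they close (so a half turn about z gives the same grasp; the last joint's range is limited). The gripper opens to 85 mm and grips with 20 to 120 N. Pads are 22 mm wide; open, the fingers measure 114 mm over their backs; the gripper's body (76 mm by 85 mm) begins 54 mm behind the grasp point. The pads swing forward as they close: fully open they stand 13 mm farther back than shut.
Start: joints at [-8.898, 15.075, -2.767, 72.158, 0, 81.102], TCP at [525.003, -0.006, 303.878] pointing down, gripper open.
Joint ranges: [-151.79, 151.79], [-50.71, 97.33], [-67.44, 78.34], [-121.81, 120.89], [-77.56, 73.72], [-180, 180]. Speed limits (degrees/s): [108.29, 108.29, 147.25, 159.86, 180, 180].

### API

Orientations are given as a 3x3 rotation matrix whose columns are the frame's x, y, z axes.
In Python, from bench import bot gives the robot as it stands. The module is installed in compiled form; this text tells all that it offers.
- The arm moves only by the tool play_rows, never from a script. Its argument "deltas" is a list of rows, each an object with "linear": the shift along the tool's x, y, z in cm, a list of three; "turn": the turn about the tool's z in degrees. A call has 1 to 20 rows; each row shifts and turns the commanded pose from where the row before left it, along the tool's axes as they then stand; what a row does not reach is not made up. A row lasts 1/12 s, in which the tool goes at most 41.7 mm and 7.16 degrees, less where a joint would pass 70% of its speed; a pose out of reach is approached as far as the arm can. A call is refused whole if a number of a shift passes 4.17 or a number of a turn 7.16, either way. A call with a gripper value outside its range is refused whole. "fingers" is the opening, from 0 (shut) to 1 (fully open), set as the call begins (left out, the last holds). The fingers move at their own pace and stop on an object; "grip_force" is the grip in N (left out, the last holds). Time passes only in rows, so rows that do not move let the fingers close. It gives the time, the measured TCP pose, the force, the opening and the grip force at its end, in the units of the state.
- bot.sense(): the state, without advancing time (a new reading comes with each control period).
- bot.grab_frame(name): name is "scene" or "side" or "wrist"; returns a dict with "image" (400x640x3 uint8, red, green, blue), "range_z" (400x640 float32, mm along the optical axis (not along the pixel's ray), 0 where there is no reading), "K" (3x3 intrinsics, pixels), "distortion" ([k1, k2, p1, p2, k3] as OpenCV has them; the pictures are not rectified), "position" and "rotation" of the camera in the world. Camera axes: x right, y up, looking along -z (the intrinsics and any distortion apply to the point x, -y, -z); pixel columns grow to the right and rows downward; lengths in mm; the calibration is good to about 2 mm. A picture is of the moment at which its call begins.
- bot.sign_off(): hands the job in; it is judged then, once.
The state is a dict: "t": time; "joint_pos": joint angles; "joint_velocities": joint speeds; "effort": joint torques, N m; "eef_pos": TCP position; "tcp_rot": TCP orientation; "contact_force": force on the tool from outside, world axes, zero at the start; "torque": the same for the moment, N m; "opening": opening from 0.0 (shut) to 1.0 (fully open); "finger_force": force on a finger pad.
Only numpy, scipy, OpenCV 4.12 (cv2) and the standard library are available. Lean on these libraries where they do the work, as an engineer would, in place of code of your own. Each camera call takes 0.05 s, during which the arm holds its last target. There are 200 camera calls.

## Working session

There is one attempt and no reset: what is moved stays moved. The work goes in short steps, Python scripts to look and compute and a tool call to move; the robot and the scene stay as the last step left them, time stands still between calls to the robot, and variables do not carry over. Pictures are saved under pics/ and viewed, at most 10 in all, crops included, and the job is handed in when it is done.

Besides the shell and the picture viewer there is one more tool, called after "Call:" in YAML: its name, and indented under it one key for each argument. play_rows: Moves the arm, as the interface text tells. Its arguments: {"type":"object","properties":{"deltas":{"type":"array"},"fingers":{"type":"number"},"grip_force":{"type":"number"}},"required":["deltas"]}

```bash
mkdir -p pics; cat > h.py <<'E'
import numpy as np, cv2
from bench import bot
def ray(f,uv,z):
    uv=np.array(uv,float).reshape(-1,1,2)
    n=cv2.undistortPoints(uv,f["K"],np.array(f["distortion"])).reshape(-1,2)
    d=np.c_[n[:,0],-n[:,1],-np.ones(len(n))]@np.array(f["rotation"]).T
    p=np.array(f["position"]); s=(z-p[2])/d[:,2]
    return p+d*s[:,None]
def blobs(f,lo,hi,amin=60):
    h=cv2.cvtColor(f["image"],cv2.COLOR_RGB2HSV)
    m=cv2.inRange(h,lo,hi)
    n,l,s,c=cv2.connectedComponentsWithStats(m)
    return [(c[i],s[i]) for i in range(1,n) if s[i][4]>amin],l
def cloud(f):
    r=f["range_z"]; v,u=np.mgrid[:400,:640]
    uv=np.stack([u,v],-1).reshape(-1,1,2).astype(float)
    n=cv2.undistortPoints(uv,f["K"],np.array(f["distortion"])).reshape(-1,2)
    z=r.reshape(-1,1)
    return (np.c_[n[:,:1]*z,-n[:,1:]*z,-z]@np.array(f["rotation"]).T+np.array(f["position"])).reshape(400,640,3)
E
python3 - <<'E'
from h import *
fs={n:bot.grab_frame(n) for n in("scene","side","wrist")}
for n,f in fs.items():
    cv2.imwrite(f"pics/{n}0.png",f["image"][:,:,::-1])
    print(n,np.round(f["position"]),np.round(f["rotation"],2).tolist())
    P=cloud(f)
    for nm,lo,hi in(("blue",(100,140,50),(130,255,255)),("green",(45,90,40),(85,255,255)),("red",(0,150,60),(6,255,255)),("yel",(18,120,60),(35,255,255)),("oran",(8,150,80),(17,255,255))):
        b,_=blobs(f,lo,hi)
        h=cv2.cvtColor(f["image"],cv2.COLOR_RGB2HSV)
        for c,s in b:
            sl=np.s_[s[1]:s[1]+s[3],s[0]:s[0]+s[2]]
            mm=(cv2.inRange(h,lo,hi)[sl]>0)&(f["range_z"][sl]>0); Q=P[sl][mm]
            if len(Q)==0: print(nm,c.round(),"nodepth");continue
            T=Q[Q[:,2]>Q[:,2].max()-6]
            print(nm,c.round(),s[4],"mid",((T.min(0)+T.max(0))/2).round(),"ext",(T.max(0)-T.min(0)).round())
            if nm=="green": print("  ",np.round(Q[[Q[:,0].argmin(),Q[:,0].argmax()]]))
E
```

```text
scene [1280.  -65.  515.] [[0.02, -0.55, 0.83], [1.0, 0.01, -0.02], [0.01, 0.83, 0.55]]
blue [235.   4.] 784 mid [-443. -498.  270.] ext [ 20. 339.   6.]
blue [318.   5.] 238 mid [-810.  -26.  222.] ext [ 18. 106.   6.]
blue [469.   5.] 143 mid [168. 266. 350.] ext [0. 0. 0.]
blue [269. 179.] 305 mid [ 443. -167.   25.] ext [47. 41.  6.]
blue [355. 196.] 350 mid [516.  31.  25.] ext [44. 43.  6.]
blue [278. 228.] 458 mid [ 628. -133.   25.] ext [47. 42.  6.]
blue [113. 370.] 5216 mid [ 917. -336.   75.] ext [194. 156.   6.]
green [135.  46.] 17440 mid [-444. -559.  249.] ext [ 13. 102.   2.]
   [[-1.056e+03 -4.520e+02 -1.030e+02]
 [-1.370e+02 -7.950e+02  1.000e+00]]
green [ 21. 104.] 4303 mid [ -211. -1083.   150.] ext [81.  4.  1.]
   [[-6.41e+02 -1.20e+03  4.30e+01]
 [ 1.94e+02 -7.96e+02  1.00e+00]]
green [442. 211.] 157 mid [546. 212.   2.] ext [215.  42.   6.]
   [[439. 196.   1.]
 [653. 231.   2.]]
green [411. 325.] 207 mid [931.  61.  93.] ext [18. 18.  6.]
   [[845.  82.   1.]
 [940.  59.  85.]]
green [442. 325.] 213 mid [931. 101.  93.] ext [18. 18.  6.]
   [[922. 105.  93.]

[... 3076 characters left out ...]
mid [ 539. -176.   34.] ext [21. 17.  6.]
wrist [523.  83. 373.] [[1.0, -0.0, 0.0], [0.0, 0.95, 0.32], [-0.0, -0.32, 0.95]]
blue [311. 150.] 1115 mid [511.  31.  25.] ext [43. 43.  5.]
blue [389. 262.] 832 mid [566.   3. 244.] ext [0. 7. 1.]
blue [263. 283.] 884 mid [ 438. -165.   24.] ext [43. 44.  6.]
blue [596. 353.] 3769 mid [595.  13. 315.] ext [2. 2. 4.]
green [262.   3.] 191 mid [461. 195.   0.] ext [51.  9.  5.]
   [[436. 196.  -1.]
 [486. 200.  -1.]]
red [325. 347.] 89 mid [525.  11. 304.] ext [3. 0. 1.]
yel [332. 297.] 200 mid [ 540. -169.   44.] ext [19. 21.  6.]
oran [332. 285.] 143 mid [ 540. -166.   35.] ext [22. 16.  6.]
oran [480. 300.] 812 mid [582.  10. 287.] ext [8. 6. 5.]
```

View pics/scene0.png

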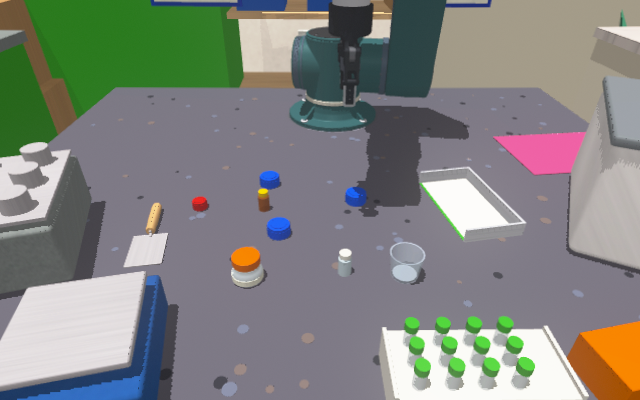

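View pics/wrist0.png

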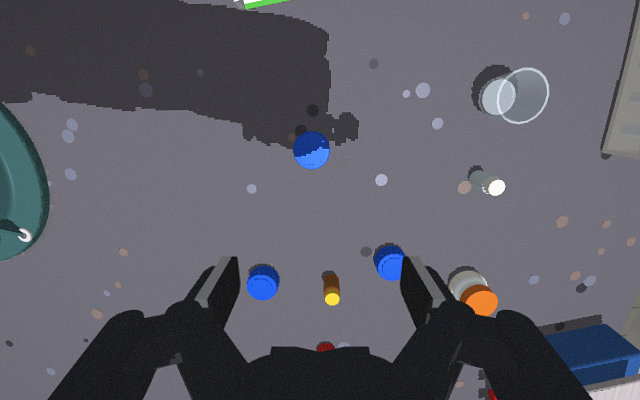

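The scene view shows the blue caps at (355,196), (278,228) and (269,179), the tray's green mouth around (442,211), the amber vial at (263,200), the clear vial at (345,262) and the red cap at (199,203). The wrist view confirms that the fingers span world x and that the camera sits on the +y side, looking at the push area.

```bash
python3 - <<'E'
from h import *
s=bot.sense(); print(s["t"],np.round(s["tcp_rot"],3).tolist())
f=bot.grab_frame("wrist"); print("clear vial",ray(f,[493,187],46).round()); print("beaker rim",ray(f,[523,96],50).round())
f=bot.grab_frame("scene"); print(ray(f,[345,254],46).round(),"mouth ends",ray(f,[[421,180],[462,235]],0).round())
E
```

```text
0.15 [[-0.0, 1.0, -0.001], [1.0, 0.0, 0.0], [0.0, -0.001, -1.0]]
clear vial [[733.  -9.  46.]]
beaker rim [[745.  96.  50.]]
[[745.  -9.  46.]] mouth ends [[424. 200.   0.]
 [637. 234.   0.]]
```

Call:
play_rows:
  deltas:
    - {"linear": [0,0,0],"turn": 0}
  fingers: 0

```text
t: 0.33
eef_pos: [525.0, -0.0, 303.8]
tcp_rot: [[0.0, 1.0, -0.0], [1.0, -0.0, 0.0], [0.0, -0.0, -1.0]]
contact_force: [0.3, 0.3, 0.4]
opening: 0.884
finger_force: 0.0
```

Call:
play_rows:
  deltas:
    - {"linear": [-2.4,-1.6,0],"turn": 0}
    - {"linear": [0,0,3.7],"turn": 0}
    - {"linear": [0,0,3.7],"turn": 0}
    - {"linear": [0,0,3.7],"turn": 0}
    - {"linear": [0,0,3.7],"turn": 0}
    - {"linear": [0,0,3.7],"turn": 0}
    - {"linear": [0,0,2.5],"turn": 4.5}
    - {"linear": [0,0,1.2],"turn": 0}
    - {"linear": [0,0,0],"turn": 0}
    - {"linear": [0,0,0],"turn": 0}
    - {"linear": [0,0,0],"turn": 0}

```text
t: 1.25
eef_pos: [509.6, -24.1, 82.9]
tcp_rot: [[0.078, 0.997, 0.001], [0.997, -0.078, -0.0], [-0.0, 0.001, -1.0]]
contact_force: [0.0, -0.5, 0.2]
opening: -0.002
finger_force: 0.0
```

```bash
cat > look.py <<'E'
from h import *
import sys
def wrist_caps():
    f=bot.grab_frame("wrist"); P=cloud(f)
    h=cv2.cvtColor(f["image"],cv2.COLOR_RGB2HSV); m=(cv2.inRange(h,(100,120,30),(130,255,255))>0)&(abs(P[:,:,2]-25)<5)
    n,l,s,c=cv2.connectedComponentsWithStats(m.astype(np.uint8))
    for i in range(1,n):
        if s[i][4]>150:
            Q=P[l==i]; (cx,cy),r=cv2.minEnclosingCircle(Q[:,:2].astype(np.float32)); print("cap",round(cx),round(cy),"r",round(r,1),"px",c[i].round(),s[i][4])
    return f
if __name__=="__main__":
    s=bot.sense(); print(s["t"],np.round(s["eef_pos"],1),s["opening"],np.round(s["contact_force"],1))
    f=wrist_caps()
    if len(sys.argv)>1: cv2.imwrite(f"pics/{sys.argv[1]}.png",f["image"][:,:,::-1])
E
python3 look.py w1
```

```text
1.25 [509.6 -24.1  82.9] -0.0015352934306116937 [ 0.  -0.5  0.2]
cap 512 31 r 22.7 px [320. 168.] 7131
```

View pics/w1.png

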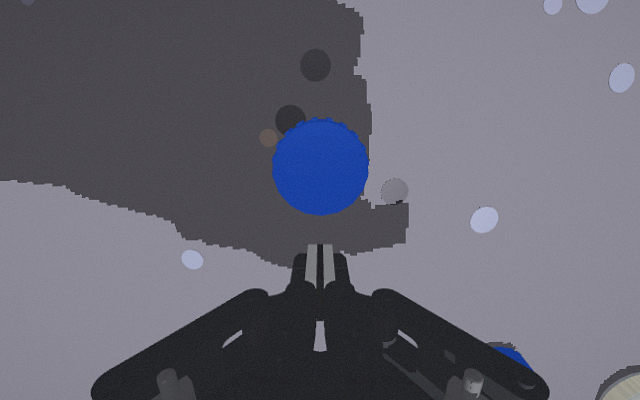

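The wrist view has the cap centred at (320,168), straight ahead of the closed fingertips at (320,250).

Call:
play_rows:
  deltas:
    - {"linear": [0.8,0,0],"turn": 0}
    - {"linear": [0.6,0,0],"turn": 0}
    - {"linear": [0.4,0,0],"turn": 0}
    - {"linear": [0.4,0,0],"turn": 0}
    - {"linear": [0.4,0,0],"turn": 0}
    - {"linear": [0.6,0,0],"turn": 0}
    - {"linear": [0.8,0,0],"turn": 0}
    - {"linear": [0.8,0,0],"turn": 0}
    - {"linear": [0.8,0,0],"turn": 0}
    - {"linear": [0.8,0,0],"turn": 0}
    - {"linear": [0.8,0,0],"turn": 0}
    - {"linear": [0.8,0,0],"turn": 0}
    - {"linear": [0.8,0,0],"turn": 0}
    - {"linear": [0.8,0,0],"turn": 0}
    - {"linear": [0.6,0,0],"turn": 0}
    - {"linear": [0.4,0,0],"turn": 0}
    - {"linear": [0.2,0,0],"turn": 0}
    - {"linear": [0,0,0],"turn": 0}

```text
t: 2.8
eef_pos: [517.5, 84.0, 81.8]
tcp_rot: [[0.078, 0.997, -0.0], [0.997, -0.078, -0.0], [-0.0, -0.0, -1.0]]
contact_force: [1.1, -0.7, 0.0]
opening: 0.002
finger_force: 0.0
```

```bash
python3 look.py
```

```text
2.8 [517.5  84.   81.8] 0.0020183845413449873 [ 1.1 -0.7  0. ]
cap 518 119 r 22.6 px [318. 209.] 6354
```

Call:
play_rows:
  deltas:
    - {"linear": [0.3,-0.1,0],"turn": 0}
    - {"linear": [0.6,0,0],"turn": 0}
    - {"linear": [0.8,0,0],"turn": 0}
    - {"linear": [0.8,0,0],"turn": 0}
    - {"linear": [0.8,0,0],"turn": 0}
    - {"linear": [0.8,0,0],"turn": 0}
    - {"linear": [0.8,0,0],"turn": 0}
    - {"linear": [0.8,0,0],"turn": 0}
    - {"linear": [0.8,0,0],"turn": 0}
    - {"linear": [0.8,0,0],"turn": 0}
    - {"linear": [0.8,0,0],"turn": 0}
    - {"linear": [0.8,0,0],"turn": 0}
    - {"linear": [0.6,0,0],"turn": 0}
    - {"linear": [0.4,0,0],"turn": 0}
    - {"linear": [0.2,0,0],"turn": 0}
    - {"linear": [0,0,0],"turn": 0}

```text
t: 4.18
eef_pos: [524.4, 184.7, 81.8]
tcp_rot: [[0.078, 0.997, -0.0], [0.997, -0.078, 0.0], [0.0, -0.0, -1.0]]
contact_force: [-1.0, -0.3, 0.0]
opening: -0.002
finger_force: 0.0
```

```bash
python3 look.py w2
```

```text
4.1833 [524.4 184.7  81.8] -0.0019667867018092274 [-1.  -0.3  0. ]
cap 525 219 r 22.9 px [318. 209.] 6354
```

View pics/w2.png

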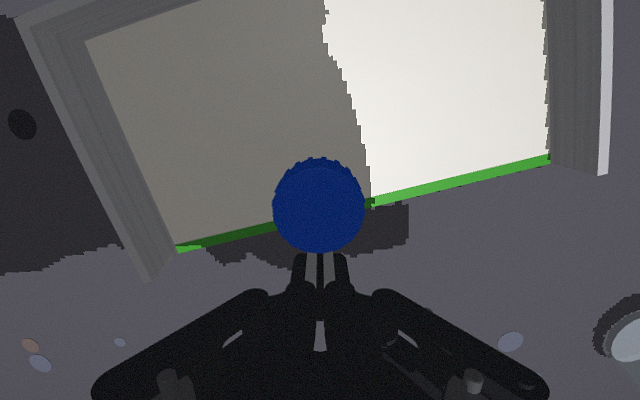

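The cap at (318,209) is crossing the green mouth strip, whose ends are (177,248) and (550,157), left of centre. The beaker at (630,340) is clear.

```bash
python3 - <<'E'
from h import *
f=bot.grab_frame("wrist"); p=ray(f,[[177,248],[550,157]],0)[:,:2]; print(p.round(1)); d=p[1]-p[0]; print(np.linalg.norm(d),np.degrees(np.arctan2(d[1],d[0])), p.mean(0))
E
```

```text
[[436.9 193.3]
 [653.4 231.9]]
219.95318497319943 10.128387717396135 [545.1387911  212.59801891]
```

Call:
play_rows:
  deltas:
    - {"linear": [0.3,0,0],"turn": 0}
    - {"linear": [0.6,0,0],"turn": 0}
    - {"linear": [0.8,0,0],"turn": 0}
    - {"linear": [0.8,0,0],"turn": 0}
    - {"linear": [0.8,0,0],"turn": 0}
    - {"linear": [0.8,0,0],"turn": 0}
    - {"linear": [0.8,0,0],"turn": 0}
    - {"linear": [0.7,0,0],"turn": 0}
    - {"linear": [0.4,0,0],"turn": 0}
    - {"linear": [0.2,0,0],"turn": 0}
    - {"linear": [0,0,0],"turn": 0}
    - {"linear": [-1,0,0],"turn": 0}
    - {"linear": [-2,0,0],"turn": 0}
    - {"linear": [-1,0,-2],"turn": 0}
    - {"linear": [0,0,-3.5],"turn": 0}
    - {"linear": [0,0,-2.5],"turn": 0}
    - {"linear": [0,0,0],"turn": 0}
    - {"linear": [0,0,0],"turn": 0}

```text
t: 5.78
eef_pos: [526.7, 205.5, 163.1]
tcp_rot: [[0.079, 0.997, 0.003], [0.997, -0.079, 0.0], [0.001, 0.002, -1.0]]
contact_force: [-0.0, -0.7, -0.7]
opening: 0.002
finger_force: 0.0
```

```bash
python3 look.py; python3 -c "
from h import *;print(np.round(bot.sense()['joint_pos'],1))"
```

```text
5.7833 [526.7 205.5 163.1] 0.0017873187970139542 [-0.  -0.7 -0.7]
cap 529 281 r 22.6 px [317. 116.] 3147
[ 13.1  23.4 -13.   53.5  -0.  107.6]
```

Call:
play_rows:
  deltas:
    - {"linear": [0,0,0],"turn": -4.5}
    - {"linear": [-2.5,0.65,0],"turn": 0}
    - {"linear": [-3.7,1.0,0],"turn": 0}
    - {"linear": [-3.7,1.0,0],"turn": 0}
    - {"linear": [-3.7,1.0,0],"turn": 0}
    - {"linear": [-3.7,1.0,0],"turn": 0}
    - {"linear": [-3.7,1.0,0],"turn": 0}
    - {"linear": [-3.7,1.0,0],"turn": 0}
    - {"linear": [-3.7,1.0,0],"turn": 0}
    - {"linear": [-3.7,1.0,0],"turn": 0}
    - {"linear": [-3.7,1.0,0],"turn": 0}
    - {"linear": [-3.7,0.9,0],"turn": 0}
    - {"linear": [0,0,0],"turn": -4.8}
    - {"linear": [0,0,0],"turn": 0}
    - {"linear": [0,0,0],"turn": 0}

```text
t: 7.08
eef_pos: [630.8, -188.6, 160.5]
tcp_rot: [[-0.081, 0.997, -0.002], [0.997, 0.081, 0.001], [0.001, -0.002, -1.0]]
contact_force: [-0.8, 0.1, -0.2]
opening: -0.005
finger_force: 0.0
```

```bash
python3 look.py
```

```text
7.0833 [ 630.8 -188.6  160.5] -0.004707770691055473 [-0.8  0.1 -0.2]
cap 626 -133 r 22.7 px [322. 145.] 3004
cap 438 -166 r 23.3 px [ 76. 170.] 2627
cap 880 -286 r 68.9 px [570. 330.] 1239
```

Call:
play_rows:
  deltas:
    - {"linear": [0,0,2.5],"turn": 0}
    - {"linear": [0,0,3.0],"turn": 0}
    - {"linear": [0,0,1.6],"turn": 0}
    - {"linear": [0,0,0.8],"turn": 0}
    - {"linear": [0,0,0],"turn": 0}
    - {"linear": [0.8,0,0],"turn": 0}
    - {"linear": [0.6,0,0],"turn": 0}
    - {"linear": [0.4,0,0],"turn": 0}
    - {"linear": [0.4,0,0],"turn": 0}
    - {"linear": [0.4,0,0],"turn": 0}
    - {"linear": [0.6,0,0],"turn": 0}
    - {"linear": [0.8,0,0],"turn": 0}
    - {"linear": [0.8,0,0],"turn": 0}
    - {"linear": [0.8,0,0],"turn": 0}
    - {"linear": [0.8,0,0],"turn": 0}
    - {"linear": [0.8,0,0],"turn": 0}
    - {"linear": [0.8,0,0],"turn": 0}
    - {"linear": [0.6,0,0],"turn": 0}
    - {"linear": [0.4,0,0],"turn": 0}
    - {"linear": [0,0,0],"turn": 0}

```text
t: 8.8
eef_pos: [624.0, -98.1, 82.9]
tcp_rot: [[-0.084, 0.996, -0.0], [0.996, 0.084, 0.0], [0.0, -0.0, -1.0]]
contact_force: [-0.2, 0.2, -0.0]
opening: 0.001
finger_force: 0.0
```

```bash
python3 look.py
```

```text
8.8 [624.  -98.1  82.9] 0.000973253815577109 [-0.2  0.2 -0. ]
cap 622 -63 r 22.4 px [325. 208.] 6269
cap 439 -166 r 23.4 px [ 24. 340.] 2601
```

Call:
play_rows:
  deltas:
    - {"linear": [-0.4,0,0],"turn": 0}
    - {"linear": [0,0.25,0],"turn": 0}
    - {"linear": [0.3,0,0],"turn": 0}
    - {"linear": [0.4,0,0],"turn": 0}
    - {"linear": [0.6,0,0],"turn": 0}
    - {"linear": [0.8,0,0],"turn": 0}
    - {"linear": [0.8,0,0],"turn": 0}
    - {"linear": [0.8,0,0],"turn": 0}
    - {"linear": [0.8,0,0],"turn": 0}
    - {"linear": [0.8,0,0],"turn": 0}
    - {"linear": [0.8,0,0],"turn": 0}
    - {"linear": [0.8,0,0],"turn": 0}
    - {"linear": [0.8,0,0],"turn": 0}
    - {"linear": [0.8,0,0],"turn": 0}
    - {"linear": [0.8,0,0],"turn": 0}
    - {"linear": [0.8,0,0],"turn": 0}
    - {"linear": [0.8,0,0],"turn": 0}
    - {"linear": [0.6,0,0],"turn": 0}
    - {"linear": [0.4,0,0],"turn": 0}
    - {"linear": [0,0,0],"turn": 0}

```text
t: 10.52
eef_pos: [616.9, 16.7, 82.9]
tcp_rot: [[-0.084, 0.996, -0.0], [0.996, 0.084, 0.0], [0.0, -0.0, -1.0]]
contact_force: [0.4, -0.2, -0.7]
opening: 0.0
finger_force: 0.0
```

```bash
python3 look.py
```

```text
10.5167 [616.9  16.7  82.9] 0.00025345844511060015 [ 0.4 -0.2 -0.7]
cap 612 51 r 23.0 px [320. 208.] 6272
```

Call:
play_rows:
  deltas:
    - {"linear": [0.3,0,0],"turn": 0}
    - {"linear": [0.6,0,0],"turn": 0}
    - {"linear": [0.8,0,0],"turn": 0}
    - {"linear": [0.8,0,0],"turn": 0}
    - {"linear": [0.8,0,0],"turn": 0}
    - {"linear": [0.8,0,0],"turn": 0}
    - {"linear": [0.8,0,0],"turn": 0}
    - {"linear": [0.8,0,0],"turn": 0}
    - {"linear": [0.8,0,0],"turn": 0}
    - {"linear": [0.8,0,0],"turn": 0}
    - {"linear": [0.8,0,0],"turn": 0}
    - {"linear": [0.8,0,0],"turn": 0}
    - {"linear": [0.8,0,0],"turn": 0}
    - {"linear": [0.8,0,0],"turn": 0}
    - {"linear": [0.8,0,0],"turn": 0}
    - {"linear": [0.8,0,0],"turn": 0}
    - {"linear": [0.6,0,0],"turn": 0}
    - {"linear": [0.4,0,0],"turn": 0}
    - {"linear": [0,0,0],"turn": 0}

```text
t: 12.15
eef_pos: [605.9, 147.2, 82.9]
tcp_rot: [[-0.084, 0.996, 0.0], [0.996, 0.084, 0.0], [0.0, 0.0, -1.0]]
contact_force: [-0.6, 0.3, -0.2]
opening: 0.002
finger_force: 0.0
```

```bash
python3 look.py w3
```

```text
12.15 [605.9 147.2  82.9] 0.002250362610783628 [-0.6  0.3 -0.2]
cap 531 266 r 16.0 px [164.   8.] 1222
cap 602 181 r 23.3 px [319. 208.] 6283
```

View pics/w3.png

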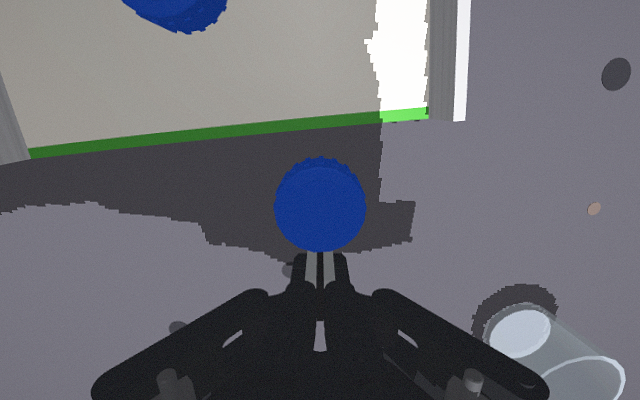

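The cap at (319,208) is just short of the green mouth, cap A is inside at (175,10), and the beaker at (520,333) is clear.

Call:
play_rows:
  deltas:
    - {"linear": [0.3,0,0],"turn": 0}
    - {"linear": [0.6,0,0],"turn": 0}
    - {"linear": [0.8,0,0],"turn": 0}
    - {"linear": [0.8,0,0],"turn": 0}
    - {"linear": [0.8,0,0],"turn": 0}
    - {"linear": [0.8,0,0],"turn": 0}
    - {"linear": [0.8,0,0],"turn": 0}
    - {"linear": [0.8,0,0],"turn": 0}
    - {"linear": [0.8,0,0],"turn": 0}
    - {"linear": [0.8,0,0],"turn": 0}
    - {"linear": [0.8,0,0],"turn": 0}
    - {"linear": [0.8,0,0],"turn": 0}
    - {"linear": [0.8,0,0],"turn": 0}
    - {"linear": [0.6,0,0],"turn": 0}
    - {"linear": [0.3,0,0],"turn": 0}
    - {"linear": [0,0,0],"turn": 0}
    - {"linear": [-1,0,0],"turn": 0}
    - {"linear": [-2,0,0],"turn": 0}
    - {"linear": [-1,0,-2],"turn": 0}
    - {"linear": [0,0,-3.5],"turn": 0}

```text
t: 13.87
eef_pos: [599.1, 208.9, 135.4]
tcp_rot: [[-0.081, 0.997, -0.006], [0.997, 0.081, -0.002], [-0.001, -0.006, -1.0]]
contact_force: [1.1, -0.4, 0.0]
opening: -0.002
finger_force: 0.0
```

Call:
play_rows:
  deltas:
    - {"linear": [0,0,-2.5],"turn": 0}
    - {"linear": [0,0,0],"turn": 0}
    - {"linear": [0,0,0],"turn": 4.8}
    - {"linear": [0,0,0],"turn": 0}

```text
t: 14.2
eef_pos: [600.6, 211.2, 163.0]
tcp_rot: [[0.005, 1.0, 0.0], [1.0, -0.005, -0.0], [-0.0, 0.0, -1.0]]
contact_force: [1.1, -0.5, -0.1]
opening: 0.003
finger_force: 0.0
```

```bash
python3 look.py
```

```text
14.2 [600.6 211.2 163. ] 0.0031136094775417143 [ 1.1 -0.5 -0.1]
cap 592 287 r 22.6 px [310. 115.] 3141
cap 530 281 r 22.8 px [223. 125.] 3068
```

Call:
play_rows:
  deltas:
    - {"linear": [-2.2,-0.8,0],"turn": 0}
    - {"linear": [-3.5,-1.32,0],"turn": 0}
    - {"linear": [-3.5,-1.32,0],"turn": 0}
    - {"linear": [-3.5,-1.32,0],"turn": 0}
    - {"linear": [-3.5,-1.32,0],"turn": 0}
    - {"linear": [-3.5,-1.32,0],"turn": 0}
    - {"linear": [-3.5,-1.32,0],"turn": 0}
    - {"linear": [-3.5,-1.32,0],"turn": 0}
    - {"linear": [-3.5,-1.32,0],"turn": 0}
    - {"linear": [-3.5,-1.32,0],"turn": 0}
    - {"linear": [-3.5,-1.32,0],"turn": 0}
    - {"linear": [-3.5,-1.32,0],"turn": 0}
    - {"linear": [-2.5,-1.0,0],"turn": 0}
    - {"linear": [0,0,0],"turn": 4.2}
    - {"linear": [0,0,0],"turn": 0}
    - {"linear": [0,0,0],"turn": 0}

```text
t: 15.58
eef_pos: [436.9, -219.8, 162.5]
tcp_rot: [[0.071, 0.997, -0.001], [0.997, -0.071, 0.001], [0.001, -0.001, -1.0]]
contact_force: [-0.9, 0.7, -0.0]
opening: 0.005
finger_force: 0.0
```

```bash
python3 look.py
```

```text
15.5833 [ 436.9 -219.8  162.5] 0.004851893318581229 [-0.9  0.7 -0. ]
cap 438 -167 r 22.7 px [318. 147.] 2921
```

Call:
play_rows:
  deltas:
    - {"linear": [-0.3,-0.2,2.5],"turn": 0.6}
    - {"linear": [0,0,3.0],"turn": 0}
    - {"linear": [0,0,1.7],"turn": 0}
    - {"linear": [0,0,0.8],"turn": 0}
    - {"linear": [0,0,0],"turn": 0}
    - {"linear": [0.8,0,0],"turn": 0}
    - {"linear": [0.6,0,0],"turn": 0}
    - {"linear": [0.4,0,0],"turn": 0}
    - {"linear": [0.4,0,0],"turn": 0}
    - {"linear": [0.4,0,0],"turn": 0}
    - {"linear": [0.6,0,0],"turn": 0}
    - {"linear": [0.8,0,0],"turn": 0}
    - {"linear": [0.8,0,0],"turn": 0}
    - {"linear": [0.8,0,0],"turn": 0}
    - {"linear": [0.8,0,0],"turn": 0}
    - {"linear": [0.8,0,0],"turn": 0}
    - {"linear": [0.8,0,0],"turn": 0}
    - {"linear": [0.6,0,0],"turn": 0}
    - {"linear": [0.4,0,0],"turn": 0}
    - {"linear": [0,0,0],"turn": 0}

```text
t: 17.3
eef_pos: [442.6, -132.2, 82.9]
tcp_rot: [[0.083, 0.997, -0.0], [0.997, -0.083, 0.0], [0.0, -0.0, -1.0]]
contact_force: [0.2, -0.1, 0.0]
opening: -0.003
finger_force: 0.0
```

```bash
python3 look.py
```

```text
17.3 [ 442.6 -132.2   82.9] -0.002617078627925302 [ 0.2 -0.1  0. ]
cap 445 -98 r 23.1 px [322. 207.] 6269
```

Call:
play_rows:
  deltas:
    - {"linear": [-0.3,0,0],"turn": 0}
    - {"linear": [0,0.1,0],"turn": 0}
    - {"linear": [0.3,0,0],"turn": 0}
    - {"linear": [0.4,0,0],"turn": 0}
    - {"linear": [0.6,0,0],"turn": 0}
    - {"linear": [0.8,0,0],"turn": 0}
    - {"linear": [0.8,0,0],"turn": 0}
    - {"linear": [0.8,0,0],"turn": 0}
    - {"linear": [0.8,0,0],"turn": 0}
    - {"linear": [0.8,0,0],"turn": 0}
    - {"linear": [0.8,0,0],"turn": 0}
    - {"linear": [0.8,0,0],"turn": 0}
    - {"linear": [0.8,0,0],"turn": 0}
    - {"linear": [0.8,0,0],"turn": 0}
    - {"linear": [0.8,0,0],"turn": 0}
    - {"linear": [0.8,0,0],"turn": 0}
    - {"linear": [0.8,0,0],"turn": 0}
    - {"linear": [0.6,0,0],"turn": 0}
    - {"linear": [0.4,0,0],"turn": 0}
    - {"linear": [0,0,0],"turn": 0}

```text
t: 19.02
eef_pos: [453.4, -16.8, 82.9]
tcp_rot: [[0.083, 0.997, 0.0], [0.997, -0.083, 0.0], [0.0, 0.0, -1.0]]
contact_force: [-0.2, -0.4, 0.9]
opening: 0.003
finger_force: 0.0
```

```bash
python3 look.py
```

```text
19.0167 [453.4 -16.8  82.9] 0.0029798884589277027 [-0.2 -0.4  0.9]
cap 457 17 r 22.7 px [326. 208.] 6276
```

Call:
play_rows:
  deltas:
    - {"linear": [-0.5,0,0],"turn": 0}
    - {"linear": [0,0.35,0],"turn": -0.6}
    - {"linear": [0.3,0,0],"turn": 0}
    - {"linear": [0.3,0,0],"turn": 0}
    - {"linear": [0.6,0,0],"turn": 0}
    - {"linear": [0.8,0,0],"turn": 0}
    - {"linear": [0.8,0,0],"turn": 0}
    - {"linear": [0.8,0,0],"turn": 0}
    - {"linear": [0.8,0,0],"turn": 0}
    - {"linear": [0.8,0,0],"turn": 0}
    - {"linear": [0.8,0,0],"turn": 0}
    - {"linear": [0.8,0,0],"turn": 0}
    - {"linear": [0.8,0,0],"turn": 0}
    - {"linear": [0.8,0,0],"turn": 0}
    - {"linear": [0.8,0,0],"turn": 0}
    - {"linear": [0.8,0,0],"turn": 0}
    - {"linear": [0.8,0,0],"turn": 0}
    - {"linear": [0.6,0,0],"turn": 0}
    - {"linear": [0.4,0,0],"turn": 0}
    - {"linear": [0,0,0],"turn": 0}

```text
t: 20.73
eef_pos: [465.1, 95.6, 82.9]
tcp_rot: [[0.072, 0.997, 0.0], [0.997, -0.072, 0.0], [0.0, 0.0, -1.0]]
contact_force: [0.8, 0.2, 0.3]
opening: -0.001
finger_force: 0.0
```

```bash
python3 look.py
```

```text
20.7333 [465.1  95.6  82.9] -0.0014694189565737925 [0.8 0.2 0.3]
cap 465 130 r 22.8 px [318. 208.] 6272
```

Call:
play_rows:
  deltas:
    - {"linear": [-0.3,0,0],"turn": -1}
    - {"linear": [0.3,0,0],"turn": 0}
    - {"linear": [0.3,0,0],"turn": 0}
    - {"linear": [0.6,0,0],"turn": 0}
    - {"linear": [0.8,0,0],"turn": 0}
    - {"linear": [0.8,0,0],"turn": 0}
    - {"linear": [0.8,0,0],"turn": 0}
    - {"linear": [0.8,0,0],"turn": 0}
    - {"linear": [0.8,0,0],"turn": 0}
    - {"linear": [0.8,0,0],"turn": 0}
    - {"linear": [0.8,0,0],"turn": 0}
    - {"linear": [0.6,0,0],"turn": 0}
    - {"linear": [0.4,0,0],"turn": 0}
    - {"linear": [0,0,0],"turn": 0}

```text
t: 21.95
eef_pos: [469.2, 170.5, 82.8]
tcp_rot: [[0.055, 0.998, 0.0], [0.998, -0.055, 0.0], [0.0, 0.0, -1.0]]
contact_force: [-0.7, 0.5, -0.2]
opening: -0.005
finger_force: 0.0
```

```bash
python3 look.py
```

```text
21.95 [469.2 170.5  82.8] -0.004890235240619069 [-0.7  0.5 -0.2]
cap 529 281 r 22.8 px [454.  38.] 7962
cap 590 283 r 21.9 px [594.  30.] 5385
cap 469 205 r 22.9 px [318. 208.] 6268
```

Cap B is on line. Push another 63 mm, then retract and lift.

Call:
play_rows:
  deltas:
    - {"linear": [0.3,0,0],"turn": 0}
    - {"linear": [0.6,0,0],"turn": 0}
    - {"linear": [0.8,0,0],"turn": 0}
    - {"linear": [0.8,0,0],"turn": 0}
    - {"linear": [0.8,0,0],"turn": 0}
    - {"linear": [0.8,0,0],"turn": 0}
    - {"linear": [0.8,0,0],"turn": 0}
    - {"linear": [0.7,0,0],"turn": 0}
    - {"linear": [0.5,0,0],"turn": 0}
    - {"linear": [0.2,0,0],"turn": 0}
    - {"linear": [0,0,0],"turn": 0}
    - {"linear": [-1,0,0],"turn": 0}
    - {"linear": [-2,0,0],"turn": 0}
    - {"linear": [-1,0,-2],"turn": 0}
    - {"linear": [0,0,-3.5],"turn": 0}
    - {"linear": [0,0,-3.5],"turn": 0}
    - {"linear": [-3,0,-3.5],"turn": 0}
    - {"linear": [-3,0,-2],"turn": 0}
    - {"linear": [0,0,0],"turn": 0}
    - {"linear": [0,0,0],"turn": 0}

```text
t: 23.67
eef_pos: [467.5, 134.1, 225.4]
tcp_rot: [[0.059, 0.998, 0.002], [0.998, -0.059, 0.0], [0.0, 0.002, -1.0]]
contact_force: [0.9, 0.2, -0.6]
opening: -0.007
finger_force: 0.0
```

```bash
python3 look.py w4; python3 - <<'E'
from h import *
t=np.array([534.5,271.7]);a=np.radians(10.1);R=np.array([[np.cos(a),np.sin(a)],[-np.sin(a),np.cos(a)]])
f=bot.grab_frame("wrist");P=cloud(f);h=cv2.cvtColor(f["image"],cv2.COLOR_RGB2HSV)
m=(cv2.inRange(h,(100,120,30),(130,255,255))>0)&(abs(P[:,:,2]-25)<5)
n,l,s,c=cv2.connectedComponentsWithStats(m.astype(np.uint8))
for i in range(1,n):
    if s[i][4]>150: print("tray frame",(R@(P[l==i][:,:2].mean(0)-t)).round(1),P[l==i][:,2].std())
f=bot.grab_frame("side");cv2.imwrite("pics/s4.png",f["image"][:,:,::-1])
E
```

```text
23.6667 [467.5 134.1 225.4] -0.0065053910336805515 [ 0.9  0.2 -0.6]
cap 529 281 r 22.7 px [383.  25.] 2288
cap 592 286 r 22.6 px [456.  18.] 1870
cap 472 267 r 22.3 px [318.  44.] 2270
tray frame [-4.6  9.1] 0.9814862178843371
tray frame [56.8  0.6] 1.158711135274802
tray frame [-62.1   6.6] 0.9202027243055093
```

View pics/w4.png

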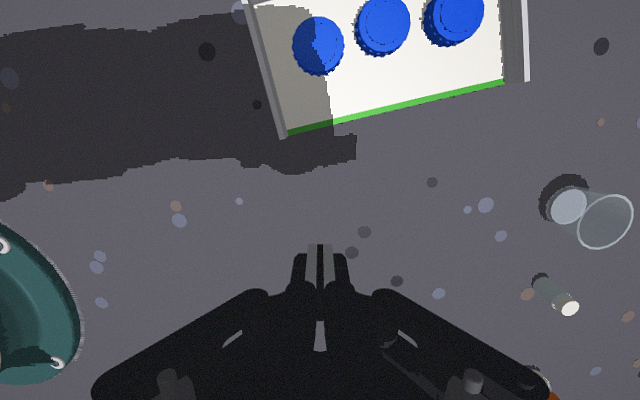

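View pics/s4.png

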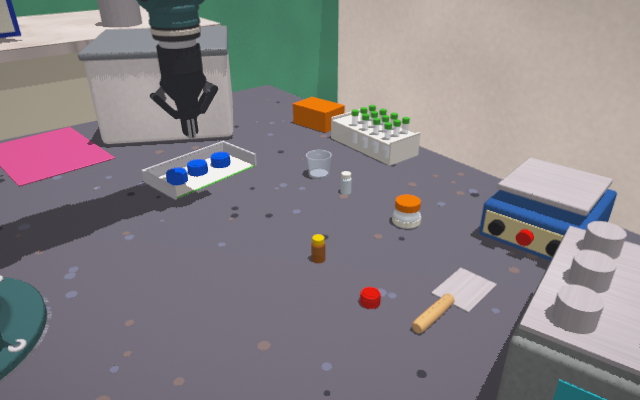

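The wrist view shows all three blue caps flat inside the tray at (318,46), (382,25) and (455,15), well behind the green strip. In the side view the vials (318,248 and 346,183), red cap (370,298), jar, beaker and spatula are still standing where they were, and nothing touches the robot.

```bash
python3 -c "
from bench import bot; print(bot.sign_off())"
```

```text
the job is handed in; nothing more can be done
None
```

All three blue caps were slid into the tray and lie flat and wholly inside, nothing else on the bench was moved, and the job was handed in at about 24 s.

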